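# Lay a gearbox on its side over the fence and set it in the service cradle

### The job

Stand the aluminium gearbox upright in front of the low steel fence, close against its middle with the boss facing away from it, and let go; then push it over the fence so that it tips onto its plain back on the rubber pad, boss up, and let it rest there. Then take it by the boss and set it flat inside the wooden cradle, boss still up, leaving the spanner, screwdriver, jar and can around it where they are.

Things in the scene. Friction and masses are not known exactly. Their poses are not given: they have to be found in the camera images.
- gearbox: Aluminium gearbox, block 52 (x) x 84 (y) x 130 mm tall (z), about 0.8 kg, starts upright. Origin: centre of its 52 x 84 underside; z up its length. On its -x face a square boss, 36 x 36 mm, sticks out 30 mm, centred 65 mm above the underside; the face above it is free. The +x face (back) is plain. Dark plug, 5 mm, on top. Centre of mass: 65 mm up, 3 mm off the middle towards the boss.
- boss_end (a point): Centre of the boss's outer end face on the gearbox (its axes are the gearbox's).
- back (a point): Centre of the gearbox's plain back face (its axes are the gearbox's): opposite the boss, 65 mm above the underside. The gearbox ends lying on this face.
- fence: Low steel fence bar fixed to the bench: 160 mm long (its y), 16 mm thick, 14 mm high. Origin: on the bench at the middle of the fence's near long face (the face away from the rubber pad); x points level from there across the bar towards the pad, z up.
- pad: Black rubber landing pad fixed on the far side of the fence, touching it: 140 mm (its x, same direction as the fence's x) by 150 mm, 14 mm high, its top level with the fence's. Origin: on the bench at the middle of its edge next to the fence.
- cradle: Shallow wooden service cradle fixed to the bench, an open tray: inside 146 mm (its x) by 100 mm (its y), walls 10 mm thick, floor 12 mm above the bench, rim 26 mm above the bench. Origin: on the bench under its centre, z up. It and the gearbox stand on opposite sides of the fence, either way round.
- cradle_floor (a point): Centre of the cradle's inner floor (axes as the cradle's).
- wrench: steel open-ended spanner lying near the robot, bystander
- screwdriver: screwdriver lying near the robot, bystander
- jar: closed screw-top jar, 64 mm wide, 90 mm tall, upright, bystander
- spray_can: closed can, 60 mm wide, 150 mm tall, upright, bystander
Things that resemble listed ones, but are neither listed nor needed, are in the scene too. What is shaped like the gearbox but yellow is not meant.

How it is judged:
By the outcome, as a careful person would: the job done as asked, in the order asked, and still so for the second after the job is handed in, with the robot touching nothing.
It also fails if it takes over 67 s, if anything falls off the work surface, if the arm or the gripper's body presses on something with over 40 N, if the wrist force passes 120 N, or if a joint passes its speed limit or range.

### The arm

A 6-joint arm with a two-finger parallel gripper is mounted at the origin on the work surface. World frame = base frame: x ahead of the robot, y to its left, z up, the work surface at z = 0. Lengths are in m, angles in rad, forces in N, time in s.
With the tool pointing down it reaches from about 0.275 to 0.875 m from the base axis. Payload 12.5 kg.
Tool frame: the origin (TCP) lies at the centre of the arm's flange, where the gripper is bolted on; the fingertips stand nose_length ahead of it and the grasp point (between the pads) lies 155 mm ahead of it (nose_length is the distance from the TCP to the fingertips, in m); z points along the fingers, y is the line along which they close (so a half turn about z gives the same grasp; the last joint's range is limited). The gripper opens to 85 mm and grips with 20 to 120 N. Pads are 22 mm wide; open, the fingers measure 114 mm over their backs; the gripper's body (76 mm by 85 mm) begins 54 mm behind the grasp point. The pads swing forward as they close: fully open they stand 13 mm farther back than shut.
Start: joints at [1.041, 0.351, 1.652, -0, 1.139, -0.085], TCP at [0.237, 0.496, 0.405] pointing down, gripper open.
Joint ranges: [-2.75, 2.75], [-0.79, 2.1], [0.01, 2.65], [-1.57, 4.71], [0.07, 3.14], [-2.87, 2.87]. Speed limits (rad/s): [2.22, 2.22, 2.79, 3.14, 3.14, 3.14].

### API

Orientations are given as a rotation vector (axis times angle).
In Python, from plant import * gives the robot as it stands.
- The arm moves only by the tool apply_moves, never from a script. Its argument "deltas" is a list of rows, each a list of 7 numbers: the opening, from 0 (shut) to 1 (fully open), then the shift along the tool's x, y, z in units of 40 mm (1.0 is 40 mm), then the turn, a rotation vector about the tool's x, y, z in rad. In form: [[hand, dx, dy, dz, ax, ay, az], ...]. A call has 1 to 8 rows; each row shifts and turns the commanded pose from where the row before left it, along the tool's axes as they then stand; what a row does not reach is not made up. A row lasts 1/10 s, in which the tool goes at most 50 mm and 8.59 degrees, less where a joint would pass 70% of its speed; a pose out of reach is approached as far as the arm can. A call is refused whole if a number of a shift passes 1 or a number of a turn 0.15, either way. A call with a gripper value outside its range is refused whole. The fingers move at their own pace and stop on an object; the grip force is fixed at half the most. Time passes only in rows, so rows that do not move let the fingers close. It gives the time, the measured TCP pose, the force, the opening and the grip force at its end, in the units of the state.
- observe(): the state, without advancing time (a new reading comes with each control period).
- capture(name): name is "scene" or "top" or "wrist"; returns a dict with "pixels" (420x560x3 uint8, red, green, blue), "fx", "fy", "cx", "cy" (pixels), "rvec" (rotation vector, rad) and "tvec" (3), from world to camera coordinates, as OpenCV has them. Camera axes: x right, y down, z forward; pixel columns grow to the right and rows downward; lengths in m; the calibration is good to about 2 mm. The wrist camera is an equidistant fisheye: a pixel r from the principal point sees the ray r / f radians off the axis. A picture is of the moment at which its call begins. There is no depth.
- close_job(): hands the job in; it is judged then, once.
The state is a dict: "time": time; "joint_pos": joint angles; "joint_vel": joint speeds; "tau": joint torques, N m; "tool_pos": TCP position; "ee_rot": TCP orientation; "wrist_force": force on the tool from outside, world axes, zero at the start; "torque": the same for the moment, N m; "opening": finger opening in m; "grasp_force": force on a finger pad.
Only numpy, scipy, OpenCV 4.12 (cv2) and the standard library are available. Lean on these libraries where they do the work, as an engineer would, in place of code of your own. Each camera call takes 0.05 s, during which the arm holds its last target. There are 200 camera calls.

## Working session

There is one attempt and no reset: what is moved stays moved. The work goes in short steps, Python scripts to look and compute and a tool call to move; the robot and the scene stay as the last step left them, time stands still between calls to the robot, and variables do not carry over. Pictures are saved under pics/ and viewed, at most 10 in all, crops included, and the job is handed in when it is done.

Besides the shell and the picture viewer there is one more tool, called after ">>>" in YAML: its name, and indented under it one key for each argument. apply_moves: Moves the arm, as the interface text tells. Its arguments: {"type":"object","properties":{"deltas":{"type":"array"}},"required":["deltas"]}

```bash
ls; mkdir -p pics
python3 - <<'E'
from plant import *
import cv2
print(observe())
for n in ["scene","top","wrist"]:
    c=capture(n); cv2.imwrite(f"pics/{n}0.png",c["pixels"][:,:,::-1])
    print(n,[c[k] for k in("fx","fy","cx","cy","rvec","tvec")])
try: print(nose_length)
except Exception as e: print(e)
E
```

```text
pics
{'time': 0.0, 'joint_pos': array([ 1.04143691e+00,  3.51233938e-01,  1.65245440e+00,  1.96456071e-05,
        1.13908425e+00, -8.46385727e-02]), 'joint_vel': array([ 0.00195842, -0.00089566,  0.00031303,  0.00213835, -0.00076944,
       -0.00071901]), 'tau': array([ 8.11957088e-04, -5.06106913e+01, -2.91407722e+01, -9.27021165e-05,
        4.61353877e-03,  1.98946539e-07]), 'tool_pos': array([0.23653833, 0.49638573, 0.40414804]), 'ee_rot': array([-6.92753532e-01, -3.06387773e+00,  1.75809794e-03]), 'wrist_force': array([ 0.57705536, -0.95960214,  0.20665851]), 'torque': array([ 0.01437362,  0.01585613, -0.02905911]), 'grasp_force': 0.0, 'opening': 0.08497283551777277}
scene [510.29415652073266, 510.29415652073266, 279.4023720768864, 201.8395305139181, array([ 1.22676351,  2.19316012, -1.00914085]), array([ 0.31417793, -0.22475136,  1.73900097])]
top [416.42311899871237, 416.42311899871237, 278.73223252154696, 205.16503702182334, array([ 2.14845288, -2.20249071,  0.03364864]), array([0.00922798, 0.5351758 , 0.95199335])]
wrist [325.19226210127806, 325.19226210127806, 281.2650363080654, 208.7696750510135, array([-2.45118661, -1.54692668, -0.21320547]), array([-0.54934366, -0.03568082,  0.37993695])]
0.1734
```

View pics/scene0.png

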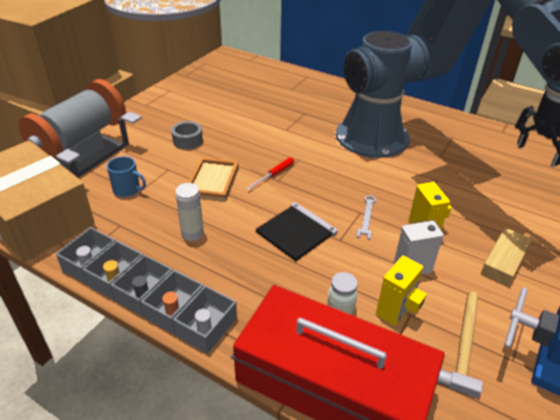

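View pics/top0.png

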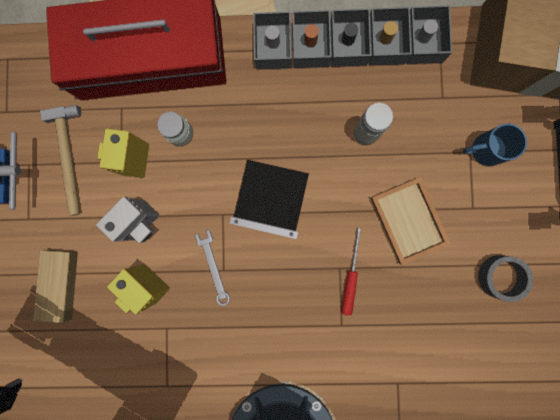

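The scene view shows the gearbox at (418,250) between two yellow decoys, the fence and pad at (297,230) and the cradle at (214,178). In the top view these are the gearbox at (125,220) with its boss at (142,232), the fence along (231,222)–(298,234), the pad above it and the cradle centred on (409,220).

```bash
cat > h.py <<'E'
import numpy as np, cv2
from scipy.spatial.transform import Rotation as R
def cam(c): return R.from_rotvec(c["rvec"]).as_matrix(), np.array(c["tvec"])
def rays(c,uv,fish=False):
    uv=np.atleast_2d(uv).astype(float); M,t=cam(c)
    p=(uv-[c["cx"],c["cy"]])/[c["fx"],c["fy"]]
    if fish:
        r=np.linalg.norm(p,axis=1,keepdims=True)+1e-12
        d=np.hstack([p/r*np.sin(r),np.cos(r)])
    else: d=np.hstack([p,np.ones((len(p),1))])
    return -M.T@t, d@M/np.linalg.norm(d,axis=1,keepdims=True)
def plane(c,uv,z,fish=False):
    o,d=rays(c,uv,fish); return o+d*((z-o[2])/d[:,2])[:,None]
def tri(views):  # [(c,uv,fish),...] -> point, residual
    A=np.zeros((3,3));b=np.zeros(3);L=[]
    for c,uv,f in views:
        o,d=rays(c,uv,f);P=np.eye(3)-np.outer(d[0],d[0]);A+=P;b+=P@o;L.append((P,o))
    x=np.linalg.solve(A,b); return x,[float(np.linalg.norm(P@(x-o))) for P,o in L]
E
python3 - <<'E'
from plant import *
from h import *
t=capture("top")["pixels"][:,:,::-1]; s=capture("scene")["pixels"][:,:,::-1]
def crop(i,x,y,w=80,h=60,k=5): return cv2.resize(i[y:y+h,x:x+w],(400,300),interpolation=cv2.INTER_CUBIC)
m=np.vstack([np.hstack([crop(t,90,190),crop(t,370,172,88*0+80,60)]) ,np.hstack([crop(s,380,210),crop(s,180,150)])])
m=m.copy()
# 10px ticks
for X in range(0,800,50): cv2.line(m,(X,0),(X,6),(0,0,255),1); cv2.line(m,(X,300),(X,306),(0,0,255),1)
for Y in range(0,600,50): cv2.line(m,(0,Y),(6,Y),(0,0,255),1); cv2.line(m,(400,Y),(406,Y),(0,0,255),1)
cv2.imwrite("pics/mos.png",m)
E
```

```text
(no output)
```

View pics/mos.png

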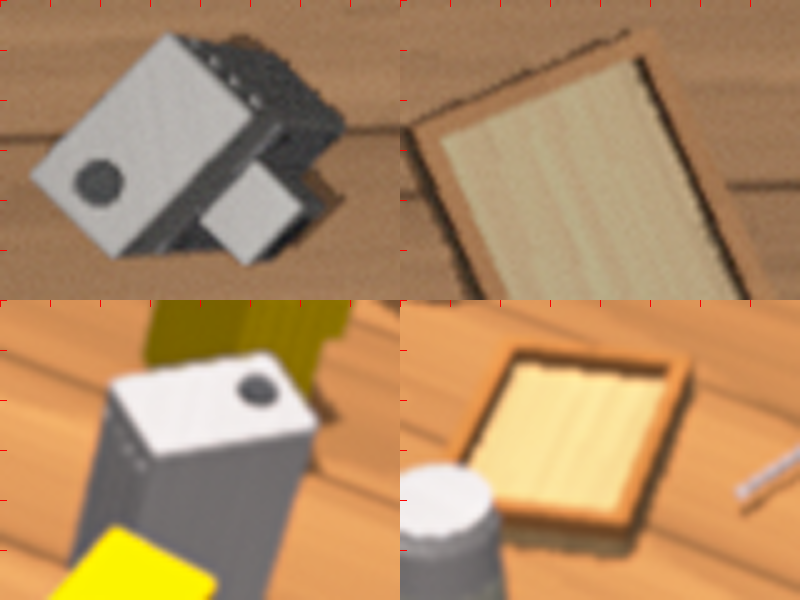

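The mosaic shows the gearbox's bright top face with corners in the top view at about (96,225), (124,197), (140,214) and (113,241), and the boss top at about (140,233). The cradle floor is pale and clearly separated from its walls.

```bash
cat > m.py <<'E'
from plant import *
from h import *
T=capture("top");S=capture("scene")
def big(c,roi,f,n=1):
    x,y,w,h=roi; im=cv2.GaussianBlur(cv2.resize(c["pixels"][y:y+h,x:x+w],None,fx=4,fy=4,interpolation=cv2.INTER_CUBIC),(5,5),0)
    hsv=cv2.cvtColor(im,cv2.COLOR_RGB2HSV).astype(int); m=f(hsv[...,0],hsv[...,1],hsv[...,2]).astype(np.uint8)*255
    cs=sorted(cv2.findContours(m,cv2.RETR_EXTERNAL,cv2.CHAIN_APPROX_NONE)[0],key=cv2.contourArea)[::-1][:n]
    return [(k.reshape(-1,2)-1.5)/4+[x,y] for k in cs]
def quad(k):
    k4=(k*4).astype(np.float32); h=cv2.convexHull(k4); P=cv2.arcLength(h,True)
    for e in np.linspace(.01,.15,60):
        a=cv2.approxPolyDP(h,e*P,True)
        if len(a)<=4: break
    return a.reshape(-1,2)/4
E
cat > a.py <<'E'
from m import *
def rep(n,c,k,z):
    r=quad(k)
    p=plane(c,r,z); print(n,"uv",r.round(1).tolist(),"\n xy",p[:,:2].round(4).tolist(),"c",p[:,:2].mean(0).round(4),"edges",[float(np.linalg.norm(p[i]-p[i-1]).round(4)) for i in range(len(p))])
    return r,p
g=big(T,(90,190,80,60),lambda h,s,v:(s<45)&(v>125),2)
rep("gtop T",T,g[0],.13); rep("boss T",T,g[1],.083)
gs=big(S,(385,210,70,40),lambda h,s,v:(s<45)&(v>170))
rep("gtop S",S,gs[0],.13)
p=big(T,(220,150,95,95),lambda h,s,v:(v<50)); rep("pad T",T,p[0],.014)
p=big(T,(220,200,90,45),lambda h,s,v:(s<60)&(v>110)); rep("fence T",T,p[0],.014)
p=big(S,(240,195,110,70),lambda h,s,v:(v<60)); rep("pad S",S,p[0],.014)
p=big(S,(285,195,60,50),lambda h,s,v:(s<80)&(v>110)); rep("fence S",S,p[0],.014)
p=big(T,(370,172,80,95),lambda h,s,v:(s<95)&(v>110)); rep("floor T",T,p[0],.012)
p=big(S,(185,150,60,50),lambda h,s,v:(s<140)&(h>15)&(v>190)); rep("floor S",S,p[0],.012)
E
python3 a.py
```

```text
gtop T uv [[123.4000015258789, 196.39999389648438], [139.39999389648438, 213.39999389648438], [111.9000015258789, 240.89999389648438], [95.9000015258789, 224.39999389648438]] 
 xy [[0.5549, 0.3152], [0.5187, 0.2817], [0.4632, 0.3393], [0.4981, 0.3729]] c [0.5087 0.3273] edges [0.081, 0.0493, 0.08, 0.0485]
boss T uv [[141.10000610351562, 222.10000610351562], [149.60000610351562, 231.10000610351562], [138.10000610351562, 242.10000610351562], [129.89999389648438, 233.39999389648438]] 
 xy [[0.5018, 0.2952], [0.4818, 0.2765], [0.4585, 0.3019], [0.4779, 0.3201]] c [0.48   0.2984] edges [0.0345, 0.0274, 0.0345, 0.0266]
gtop S uv [[442.8999938964844, 234.39999389648438], [411.3999938964844, 240.60000610351562], [401.8999938964844, 227.10000610351562], [432.6000061035156, 220.39999389648438]] 
 xy [[0.4996, 0.3731], [0.5585, 0.3181], [0.5269, 0.2834], [0.465, 0.3374]] c [0.5125 0.328 ] edges [0.0497, 0.0806, 0.0469, 0.0822]
pad T uv [[247.10000610351562, 159.89999389648438], [307.3999938964844, 173.60000610351562], [294.6000061035156, 229.60000610351562], [234.10000610351562, 215.60000610351
[... 1013 characters left out ...]
0.1079]] c [0.4837 0.0344] edges [0.0165, 0.1653, 0.0146, 0.1529]
floor T uv [[415.6000061035156, 184.10000610351562], [441.1000061035156, 240.60000610351562], [403.6000061035156, 256.6000061035156], [377.8999938964844, 199.60000610351562]] 
 xy [[0.5762, -0.3227], [0.4443, -0.375], [0.4097, -0.2881], [0.5425, -0.2344]] c [ 0.4932 -0.305 ] edges [0.0945, 0.1419, 0.0935, 0.1432]
floor S uv [[203.10000610351562, 162.89999389648438], [232.39999389648438, 166.39999389648438], [221.89999389648438, 191.60000610351562], [193.60000610351562, 183.60000610351562]] 
 xy [[0.4454, -0.3746], [0.4119, -0.2878], [0.5295, -0.2421], [0.5434, -0.3341]] c [ 0.4826 -0.3097] edges [0.106, 0.0931, 0.1261, 0.0931]
```

```bash
cat > go.py <<'E'
from plant import observe
import numpy as np,sys
from scipy.spatial.transform import Rotation as R
def go(x,y,z,yaw_deg):   # tool pointing down, tool y at yaw; prints shift then turn, tool axes now
    o=observe(); M=R.from_rotvec(o["ee_rot"]).as_matrix(); a=np.radians(yaw_deg)
    yv=np.array([np.cos(a),np.sin(a),0]); zv=np.array([0,0,-1.]); G=np.c_[np.cross(yv,zv),yv,zv]
    print("t",round(o["time"],2),"pos",o["tool_pos"].round(4),"shift/40mm",(M.T@(np.array([x,y,z])-o["tool_pos"])/.04).round(3),"turn",R.from_matrix(M.T@G).as_rotvec().round(3),"q6",o["joint_pos"][5].round(2),"F",o["wrist_force"].round(1),"open",round(o["opening"],4),"grip",round(o["grasp_force"],1))
if __name__=="__main__": go(*map(float,sys.argv[1:5]))
E
python3 go.py 0.5087 0.3273 0.40 43.6
python3 - <<'E'
from plant import *
from h import *
c=capture("wrist");M,t=cam(c);o=observe();Q=R.from_rotvec(o["ee_rot"]).as_matrix()
print("cam in tool",Q.T@(-M.T@t-o["tool_pos"]),"axis in tool",Q.T@M[2])
import m
from m import *
def c4(c,roi,f): return quad(big(c,roi,f)[0]).mean(0)
a=c4(T,(90,190,80,60),lambda h,s,v:(s<45)&(v>125));b=c4(S,(385,210,70,40),lambda h,s,v:(s<45)&(v>170))
print("gtop",tri([(T,a,0),(S,b,0)]))
a=c4(T,(220,150,95,95),lambda h,s,v:(v<50));b=c4(S,(240,195,110,70),lambda h,s,v:(v<60))
print("pad",tri([(T,a,0),(S,b,0)]))
E
```

```text
t 0.35 pos [0.2366 0.4965 0.4046] shift/40mm [-7.96  -0.891  0.114] turn [-0.     0.     0.365] q6 -0.08 F [ 0.5 -0.4 -0.1] open 0.0854 grip 0.0
cam in tool [0.06939865 0.00027285 0.03015966] axis in tool [-0.27373215 -0.00107978  0.96180536]
gtop (array([0.50902206, 0.32795133, 0.12695724]), [0.0006045245938329545, 0.0006045245938330424])
pad (array([0.56105515, 0.01498603, 0.00377081]), [0.00047935977604376707, 0.0004793597760439504])
```

>>> apply_moves:
  deltas:
    - [1,-0.99,-0.11,0,0,0,0]
    - [1,-0.99,-0.11,0,0,0,0]
    - [1,-0.99,-0.11,0,0,0,0]
    - [1,-0.99,-0.11,0,0,0,0]
    - [1,-0.99,-0.11,0,0,0,0]
    - [1,-0.99,-0.11,0,0,0,0]
    - [1,-0.99,-0.11,0,0,0,0]
    - [1,-0.99,-0.11,0,0,0,0]

```text
time: 1.3
tool_pos: [0.5088, 0.3273, 0.4048]
ee_rot: [0.693, 3.064, 0.0]
wrist_force: [0.0, 0.3, -0.2]
opening: 0.0855
grasp_force: 0.0
```

>>> apply_moves:
  deltas:
    - [1,0,0,0,0,0,0.12]
    - [1,0,0,0,0,0,0.12]
    - [1,0,0,0,0,0,0.12]
    - [1,0,0,0,0,0,0]
    - [1,0,0,0,0,0,0]

```text
time: 1.8
tool_pos: [0.5074, 0.3284, 0.4047]
ee_rot: [1.225, 2.893, -0.0]
wrist_force: [-0.3, -0.1, 0.8]
opening: 0.0855
grasp_force: 0.0
```

```bash
python3 go.py 0.5087 0.3273 0.265 43.6
python3 - <<'E'
from plant import *
from h import *
c=capture("wrist"); cv2.imwrite("pics/w1.png",c["pixels"][:,:,::-1])
import m
m.T=c
for k in m.big(c,(100,100,400,320),lambda h,s,v:(s<45)&(v>125),4):
    if len(k)<200: continue
    r=m.quad(k);p=plane(c,r,.13,True);print(r.round(1).tolist(),p[:,:2].round(4).tolist(),p.mean(0).round(4),[float(np.linalg.norm(p[i]-p[i-1]).round(4)) for i in range(len(p))])
E
```

```text
t 1.8 pos [0.5074 0.3284 0.4047] shift/40mm [-4.200e-02  3.000e-03  3.492e+00] turn [0.    0.    0.009] q6 -0.27 F [-0.3 -0.1  0.8] open 0.0855 grip 0.0
[[307.1000061035156, 157.39999389648438], [311.1000061035156, 255.10000610351562], [251.89999389648438, 257.8999938964844], [248.10000610351562, 160.60000610351562]] [[0.4935, 0.3709], [0.5528, 0.3169], [0.5194, 0.2811], [0.4631, 0.3381]] [0.5072 0.3268 0.13  ] [0.0447, 0.0802, 0.0489, 0.0801]
[[99.5999984741211, 198.39999389648438], [184.89999389648438, 235.10000610351562], [176.89999389648438, 258.1000061035156], [99.5999984741211, 210.10000610351562]] [[0.3879, 0.2254], [0.466, 0.2565], [0.4739, 0.2346], [0.394, 0.2166]] [0.4305 0.2333 0.13  ] [0.0108, 0.0841, 0.0233, 0.0819]
[[244.60000610351562, 179.10000610351562], [247.60000610351562, 214.60000610351562], [222.39999389648438, 214.39999389648438], [220.60000610351562, 179.60000610351562]] [[0.4709, 0.3257], [0.4918, 0.3064], [0.4771, 0.2924], [0.4576, 0.3125]] [0.4744 0.3093 0.13  ] [0.0188, 0.0285, 0.0203, 0.0281]
[[364.1000061035156, 352.3999938964844], [323.6000061035156, 345.6000061035156], [349.8999938964844, 337.6000061035156], [361.1000061035156, 342.3999938964844]] [[0.67, 0.279], [0.6317, 0.2585], [0.6435, 0.282], [0.657, 0.2854]] [0.6506 0.2762 0.13  ] [0.0145, 0.0434, 0.0263, 0.0139]
```

View pics/w1.png

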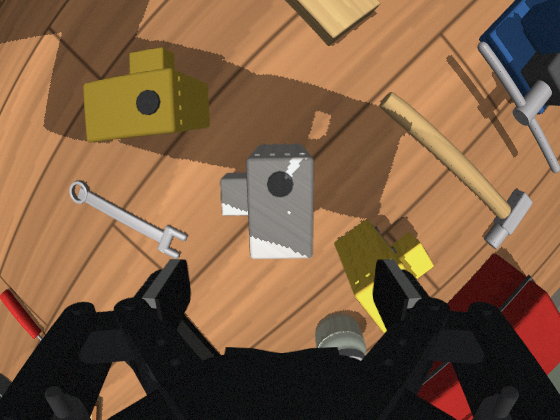

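The wrist view shows the gearbox top at (250–312, 157–258), aligned with the hand and directly below it, with its boss to the left at (233,195). The yellow decoys are clear of both fingers, so I descend and grip above the boss.

>>> apply_moves:
  deltas:
    - [1,-0.04,0,0.8,0,0,0.01]
    - [1,0,0,0.8,0,0,0]
    - [1,0,0,0.8,0,0,0]
    - [1,0,0,0.6,0,0,0]
    - [1,0,0,0.4,0,0,0]
    - [1,0,0,0.12,0,0,0]
    - [1,0,0,0,0,0,0]

```text
time: 2.65
tool_pos: [0.5086, 0.3273, 0.2637]
ee_rot: [-1.243, -2.885, 0.001]
wrist_force: [0.1, 0.3, 0.1]
opening: 0.0852
grasp_force: 0.0
```

>>> apply_moves:
  deltas:
    - [0,0,0,0,0,0,0]
    - [0,0,0,0,0,0,0]
    - [0,0,0,0,0,0,0]
    - [0,0,0,0,0,0,0]
    - [0,0,0,0,0,0,0]
    - [0,0,0,0,0,0,0]
    - [0,0,0,0,0,0,0]
    - [0,0,0,0,0,0,0]

```text
time: 3.45
tool_pos: [0.5086, 0.3273, 0.2652]
ee_rot: [1.244, 2.884, 0.001]
wrist_force: [-2.4, -2.2, 6.5]
opening: 0.0515
grasp_force: 62.4
```

>>> apply_moves:
  deltas:
    - [0,0,0,-0.2,0,0,0]
    - [0,0,0,-0.5,0,0,0]
    - [0,0,0,-0.8,0,0,0]
    - [0,0,0,-0.8,0,0,0]
    - [0,0,0,-0.8,0,0,0]
    - [0,0,0,-0.4,0,0,0]
    - [0,0,0,0,0,0,0]

```text
time: 4.15
tool_pos: [0.5085, 0.3272, 0.4062]
ee_rot: [1.244, 2.883, 0.004]
wrist_force: [-0.5, -0.5, -8.5]
opening: 0.0517
grasp_force: 65.7
```

```bash
python3 go.py 0.40 0.15 0.43 -14.4
```

```text
t 4.15 pos [0.5085 0.3272 0.4062] shift/40mm [-1.363 -5.012 -0.611] turn [ 3.000e-03 -1.000e-03  1.007e+00] q6 -0.26 F [-0.5 -0.5 -8.5] open 0.0517 grip 65.7
```

>>> apply_moves:
  deltas:
    - [0,0,0,-0.3,0,0,0]
    - [0,0,-0.3,-0.3,0,0,0]
    - [0,-0.25,-0.8,0,0,0,0]
    - [0,-0.25,-0.9,0,0,0,0]
    - [0,-0.3,-0.9,0,0,0,0]
    - [0,-0.3,-0.9,0,0,0,0]
    - [0,-0.2,-0.8,0,0,0,0]
    - [0,-0.06,-0.4,0,0,0,0]

```text
time: 4.95
tool_pos: [0.3988, 0.1487, 0.4271]
ee_rot: [-1.245, -2.882, 0.003]
wrist_force: [-0.2, 0.7, -9.1]
opening: 0.0515
grasp_force: 66.9
```

>>> apply_moves:
  deltas:
    - [0,0,0,0,0,0,0.08]
    - [0,0,0,0,0,0,0.14]
    - [0,0,0,0,0,0,0.14]
    - [0,0,0,0,0,0,0.14]
    - [0,0,0,0,0,0,0.14]
    - [0,0,0,0,0,0,0.14]
    - [0,0,0,0,0,0,0.14]
    - [0,0,0,0,0,0,0.087]

```text
time: 5.75
tool_pos: [0.4001, 0.1504, 0.4272]
ee_rot: [-2.487, -1.919, 0.003]
wrist_force: [0.4, -0.4, -8.9]
opening: 0.0515
grasp_force: 67.0
```

>>> apply_moves:
  deltas:
    - [0,0,0,0,0,0,0]
    - [0,0,0,0,0,0,0]

```text
time: 5.95
tool_pos: [0.4002, 0.1504, 0.4275]
ee_rot: [-2.479, -1.929, 0.002]
wrist_force: [-0.1, 0.6, -9.4]
opening: 0.0514
grasp_force: 66.9
```

```bash
python3 go.py 0.45 0.042 0.43 -14.4
python3 - <<'E'
from plant import *
from h import *
c=capture("wrist"); cv2.imwrite("pics/w2.png",c["pixels"][:,:,::-1]); np.save("w2.npy",c,allow_pickle=True)
E
```

```text
t 5.95 pos [0.4002 0.1504 0.4275] shift/40mm [-2.322  1.872 -0.063] turn [-0.001  0.001  0.003] q6 0.5 F [-0.1  0.6 -9.4] open 0.0514 grip 66.9
```

View pics/w2.png

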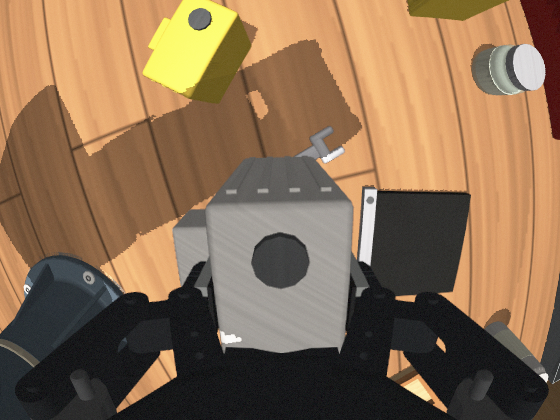

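The box is held upright with its top at (208–352, 200–350) and the boss at the left. The fence is the bright strip at (358–377, 187–265) on the right, with the pad behind it. I'll measure the fence end, the pad corners and the held box's offset here.

Run:
```python
from m import *
c=np.load("w2.npy",allow_pickle=True).item()
y=np.array([np.cos(-.251),np.sin(-.251)]);
def line(p): vx,vy,_,_=cv2.fitLine(p[:,:2].astype(np.float32)*1000,cv2.DIST_L2,0,.01,.01).ravel(); return np.degrees(np.arctan2(vy,vx))
k=big(c,(355,180,30,90),lambda h,s,v:(s<50)&(v>110))[0]
p=plane(c,k,.014,True)[:,:2]
o=np.array([.477,.035]); F=np.c_[y,[-y[1],y[0]]]
q=(p-o)@F; print("fence mask in est. fence frame: x",q[:,0].min().round(4),q[:,0].max().round(4),"y max",q[:,1].max().round(4))
for a,b in((.02,.04),(.04,.06),(.06,.075)):
    s=q[(q[:,1]>a)&(q[:,1]<b)]; print(a,s[:,0].min().round(4),s[:,0].max().round(4))
k=big(c,(365,185,110,110),lambda h,s,v:(v<60))[0]; q=(plane(c,quad(k),.014,True)[:,:2]-o)@F; print("pad",q.round(4).tolist())
# held box top face: z = bench grasp offset
ob=observe(); zt=ob["tool_pos"][2]-.265+.13
k=big(c,(200,190,165,170),lambda h,s,v:(s<40)&(v>85)&(v<215))[0]
P=plane(c,[[208,201],[352,200],[346,260],[212,260]],zt,True); M=R.from_rotvec(ob["ee_rot"]).as_matrix(); print("box top in tool mm",((P-ob["tool_pos"])@M*1000).round(1).tolist())
# top-camera again fence edges
k=big(T,(220,200,90,45),lambda h,s,v:(s<60)&(v>110))[0]; q=(plane(T,k,.014)[:,:2]-o)@F
print("T fence x",np.percentile(q[:,0],[3,97]).round(4),"y",q[:,1].min().round(4),q[:,1].max().round(4))
```

```text
fence mask in est. fence frame: x -0.002 0.0156 y max 0.0795
0.02 -0.0018 0.0154
0.04 -0.0018 0.0153
0.06 -0.0018 0.0153
pad [[0.0162, 0.0763], [0.1539, 0.0727], [0.1534, -0.0746], [0.013, -0.0713]]
box top in tool mm [[42.6, -24.8, 135.0], [43.0, 23.9, 135.0], [20.8, 23.2, 135.0], [20.7, -24.9, 135.0]]
T fence x [-0.0011  0.0169] y -0.0808 0.0812
```

```bash
python3 go.py 0.4458 0.043 0.30 -14.4
```

```text
t 6.1 pos [0.4003 0.1504 0.4277] shift/40mm [-2.321  1.767  3.193] turn [-0.     0.     0.002] q6 0.5 F [-0.6  0.9 -8.4] open 0.0513 grip 66.9
```

>>> apply_moves:
  deltas:
    - [0,-0.3,0.22,0,0,0,0]
    - [0,-0.7,0.53,0,0,0,0]
    - [0,-0.7,0.53,0,0,0,0]
    - [0,-0.5,0.38,0,0,0,0]
    - [0,-0.12,0.107,0.4,0,0,0]
    - [0,0,0,0.8,0,0,0]
    - [0,0,0,0.8,0,0,0]
    - [0,0,0,0.8,0,0,0]

```text
time: 6.9
tool_pos: [0.4458, 0.0429, 0.3149]
ee_rot: [2.481, 1.927, 0.001]
wrist_force: [1.0, -0.3, -9.5]
opening: 0.0515
grasp_force: 66.8
```

>>> apply_moves:
  deltas:
    - [0,0,0,0.4,0,0,0]
    - [0,0,0,0.4,0,0,0]
    - [0,0,0,0.25,0,0,0]
    - [0,0,0,0,0,0,0]

```text
time: 7.3
tool_pos: [0.4456, 0.043, 0.273]
ee_rot: [-2.48, -1.926, 0.003]
wrist_force: [0.1, -0.8, -7.5]
opening: 0.0514
grasp_force: 66.9
```

```bash
python3 go.py 0.4487 0.0423 0.265 -14.4
```

```text
t 7.3 pos [0.4456 0.043  0.273 ] shift/40mm [0.002 0.079 0.2  ] turn [-0.002  0.001  0.001] q6 0.24 F [ 0.1 -0.8 -7.5] open 0.0514 grip 66.9
```

>>> apply_moves:
  deltas:
    - [0,0,0,0.12,0,0,0]
    - [0,0,0.03,0.03,0,0,0]
    - [0,0,0.05,0,0,0,0]
    - [0,0,0,0,0,0,0]

```text
time: 7.7
tool_pos: [0.4493, 0.0422, 0.2683]
ee_rot: [2.481, 1.925, 0.001]
wrist_force: [1.0, -0.0, -8.9]
opening: 0.0515
grasp_force: 67.1
```

>>> apply_moves:
  deltas:
    - [0,0,0.03,0,0,0,0]
    - [0,0,0,0,0,0,0]

```text
time: 7.9
tool_pos: [0.4502, 0.0419, 0.2681]
ee_rot: [2.482, 1.926, 0.001]
wrist_force: [-0.3, 0.8, -8.8]
opening: 0.0514
grasp_force: 67.1
```

>>> apply_moves:
  deltas:
    - [0,0,0.02,0,0,0,0]
    - [0,0,0,0,0,0,0]

```text
time: 8.1
tool_pos: [0.4509, 0.0417, 0.2679]
ee_rot: [2.482, 1.926, 0.0]
wrist_force: [-0.5, -0.3, -9.2]
opening: 0.0515
grasp_force: 67.1
```

>>> apply_moves:
  deltas:
    - [0,0,0.02,0,0,0,0]
    - [0,0,0,0,0,0,0]

```text
time: 8.3
tool_pos: [0.4514, 0.0416, 0.2678]
ee_rot: [-2.482, -1.925, 0.001]
wrist_force: [-2.5, 1.5, -7.1]
opening: 0.0518
grasp_force: 67.1
```

>>> apply_moves:
  deltas:
    - [0,0,0.02,0,0,0,0]
    - [0,0,0,0,0,0,0]

```text
time: 8.5
tool_pos: [0.4519, 0.0415, 0.2677]
ee_rot: [-2.481, -1.924, 0.002]
wrist_force: [-4.0, 3.1, -5.4]
opening: 0.0512
grasp_force: 67.1
```

Contact with the fence is felt (about 5 N). Next I ease back 0.8 mm, lower to the bench and let go.

>>> apply_moves:
  deltas:
    - [0,0,-0.02,0,0,0,0]
    - [0,0,0,0.04,0,0,0]
    - [0,0,0,0.03,0,0,0]
    - [0,0,0,0,0,0,0]

```text
time: 8.9
tool_pos: [0.4515, 0.0415, 0.2653]
ee_rot: [-2.482, -1.926, 0.001]
wrist_force: [-6.5, 0.3, 1.0]
opening: 0.0514
grasp_force: 67.7
```

>>> apply_moves:
  deltas:
    - [0.7,0,0,0,0,0,0]
    - [0.8,0,0,0,0,0,0]
    - [1,0,0,0,0,0,0]
    - [1,0,0,0,0,0,0]
    - [1,0,0,0,0,0,0]

```text
time: 9.4
tool_pos: [0.4518, 0.0415, 0.2652]
ee_rot: [2.482, 1.926, 0.001]
wrist_force: [0.5, -0.1, -0.7]
opening: 0.0854
grasp_force: 0.0
```

>>> apply_moves:
  deltas:
    - [1,0,0,-0.3,0,0,0]
    - [1,0,0,-0.6,0,0,0]
    - [1,0,0,-0.8,0,0,0]
    - [1,0,0,-0.8,0,0,0]
    - [1,0,0,0,0,0,0]

```text
time: 9.9
tool_pos: [0.4523, 0.0415, 0.3695]
ee_rot: [2.478, 1.923, 0.009]
wrist_force: [-0.0, 0.4, -0.4]
opening: 0.0854
grasp_force: 0.0
```

```bash
cat > b.py <<'E'
from m import *
c=capture("wrist"); np.save("w3.npy",c,allow_pickle=True)
a=c["pixels"][:,:,::-1]; b=T["pixels"][150:250,200:330,::-1]; s=S["pixels"][170:270,240:360,::-1]
right=np.vstack([cv2.resize(b,(340,262),interpolation=2),cv2.resize(s,(340,262),interpolation=2)])
m=np.zeros((524,800,3),np.uint8); m[:345,:460]=cv2.resize(a,(460,345)); m[:,460:]=right; 
import sys; cv2.imwrite(sys.argv[1],m)
E
python3 b.py pics/v3.png; python3 go.py 0.3825 0.0594 0.40 -14.4
```

```text
t 10.05 pos [0.4513 0.0415 0.365 ] shift/40mm [ 0.005 -1.777 -0.875] turn [-0.  0.  0.] q6 0.24 F [-1.  -0.   0.1] open 0.0852 grip 0.0
```

View pics/v3.png

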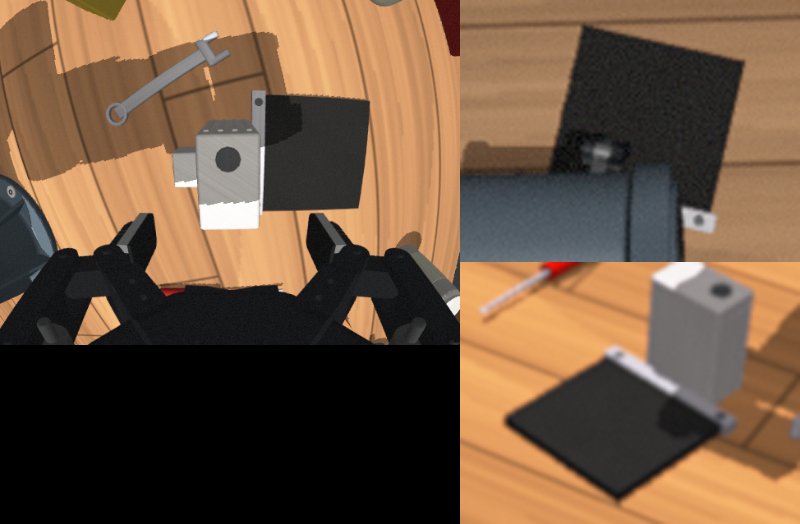

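The composite shows the box standing upright against the fence with its boss on the near side: wrist (197–260, 133–229) scaled, scene crop (650–750, 265–405). I'll check numerically how well it is centred along the fence.

Run:
```python
from m import *
c=np.load("w3.npy",allow_pickle=True).item(); s=560/460
y=np.array([np.cos(-.251),np.sin(-.251)]);o=np.array([.4765,.0353]); F=np.c_[y,[-y[1],y[0]]]
P=plane(c,np.array([[197,135],[258,135],[258,229],[199,229]])*s,.13,True)[:,:2]
print("box top corners in fence frame",((P-o)@F).round(4).tolist())
P=plane(c,np.array([[252,90],[266,90]])*s,.014,True)[:,:2]; print("fence +y end",((P-o)@F).round(4).tolist())
g=big(S,(380,160,0+60,60),lambda h,s,v:v>0) if 0 else None
k=big(S,(285,195,30,20),lambda h,s,v:(s<60)&(v>140))[0]; P=plane(S,k,.014)[:,:2]; print("S fence -y end",((P-o)@F)[:,1].min())
k=big(T,(270,215,40,30),lambda h,s,v:(s<60)&(v>110))[0]; P=plane(T,k,.014)[:,:2]; print("T fence -y end",((P-o)@F)[:,1].min())
```

```text
box top corners in fence frame [[-0.0519, 0.0405], [-0.0043, 0.0404], [-0.0018, -0.0413], [-0.0533, -0.0413]]
fence +y end [[-0.0004, 0.0784], [0.0164, 0.0788]]
S fence -y end -0.0796152911383489
T fence -y end -0.08101684137167114
```

>>> apply_moves:
  deltas:
    - [0,0,-0.3,0,0,0,0]
    - [0,0,-0.6,0,0,0,0]
    - [0,0,-0.6,0,0,0,0]
    - [0,0,-0.25,0,0,0,0]
    - [0,0,0,0.3,0,0,0]
    - [0,0,0,0.7,0,0,0]
    - [0,0,0,0.6,0,0,0]
    - [0,0,0,0.2,0,0,0]

```text
time: 10.95
tool_pos: [0.3832, 0.0589, 0.2914]
ee_rot: [-2.481, -1.925, 0.004]
wrist_force: [0.6, -0.1, 0.4]
opening: -0.0001
grasp_force: 0.0
```

```bash
python3 go.py 0.4087 0.0527 0.2914 -14.4
```

```text
t 10.95 pos [0.3832 0.0589 0.2914] shift/40mm [ 0.008  0.656 -0.003] turn [-0.003  0.001  0.   ] q6 0.28 F [ 0.6 -0.1  0.4] open -0.0001 grip 0.0
```

>>> apply_moves:
  deltas:
    - [0,0,0.2,0,0,0,0]
    - [0,0,0.25,0,0,0,0]
    - [0,0,0.15,0,0,0,0]
    - [0,0,0.1,0,0,0,0]
    - [0,0,0.1,0,0,0,0]
    - [0,0,0.1,0,0,0,0]

```text
time: 11.55
tool_pos: [0.4188, 0.0499, 0.2936]
ee_rot: [-2.482, -1.926, 0.0]
wrist_force: [-2.3, 1.7, 1.5]
opening: 0.0003
grasp_force: 1.5
```

>>> apply_moves:
  deltas:
    - [0,0,0.15,0,0,0,0]
    - [0,0,0.15,0,0,0,0]
    - [0,0,0.15,0,0,0,0]
    - [0,0,0.15,0,0,0,0]

```text
time: 11.95
tool_pos: [0.4425, 0.0439, 0.2931]
ee_rot: [2.482, 1.926, 0.0]
wrist_force: [-1.0, 0.5, 2.5]
opening: 0.0002
grasp_force: 1.1
```

>>> apply_moves:
  deltas:
    - [0,0,0.2,-0.03,0,0,0]
    - [0,0,0.2,-0.03,0,0,0]
    - [0,0,0.2,-0.03,0,0,0]
    - [0,0,0.2,0,0,0,0]

```text
time: 12.35
tool_pos: [0.4737, 0.0358, 0.2969]
ee_rot: [2.482, 1.926, 0.001]
wrist_force: [0.3, -0.3, -0.7]
opening: 0.0
grasp_force: 0.0
```

>>> apply_moves:
  deltas:
    - [0,0,0.2,0,0,0,0]
    - [0,0,0.2,0,0,0,0]
    - [0,0,0.1,0,0,0,0]
    - [0,0,0,0,0,0,0]

```text
time: 12.75
tool_pos: [0.4927, 0.0309, 0.2966]
ee_rot: [2.482, 1.926, 0.0]
wrist_force: [-0.7, 0.4, 0.6]
opening: 0.0
grasp_force: 0.0
```

>>> apply_moves:
  deltas:
    - [0,0,0,-0.4,0,0,0]
    - [0,0,0,-0.8,0,0,0]
    - [1,0,0,-0.8,0,0,0]
    - [1,0,0,-0.6,0,0,0]
    - [1,0.5,0,0,0,0,0]
    - [1,0.5,0,0,0,0,0]
    - [1,0,0,0,0,0,0]
    - [1,0,0,0,0,0,0]

```text
time: 13.55
tool_pos: [0.5019, 0.0699, 0.4005]
ee_rot: [-2.481, -1.927, 0.001]
wrist_force: [-0.1, -0.5, -0.4]
opening: 0.0851
grasp_force: 0.0
```

```bash
python3 b.py pics/v4.png; python3 go.py 0.51 0.03 0.40 -14.4
```

```text
t 13.7 pos [0.502  0.0693 0.4005] shift/40mm [-0.903  0.438  0.014] turn [-0.  0. -0.] q6 0.3 F [ 0.4  0.2 -0.4] open 0.085 grip 0.0
```

View pics/v4.png

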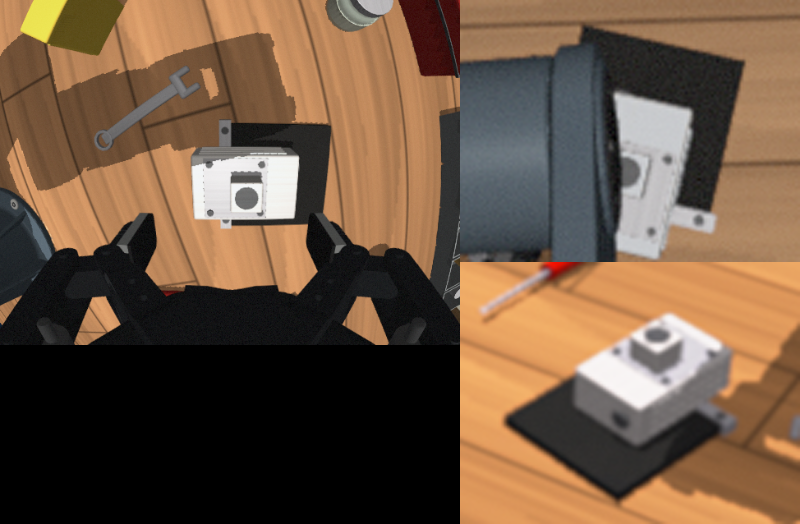

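The box lies on its back across the pad and fence, boss up, with the boss end's dark dot at wrist (300,241), scene (310,196), and looks level. I'll measure the boss height and box yaw from two views.

```bash
cat > d.py <<'E'
from m import *
c=np.load("w3.npy",allow_pickle=True).item()
def dot(c,roi,th,lo=20,hi=None):
    for k in big(c,roi,lambda h,s,v:(v<th),8):
        (cx,cy),(w,h),_=cv2.minAreaRect(k.astype(np.float32)); A=cv2.contourArea((k*4).astype(np.float32))/16
        if A>lo: print("  dot",round(cx,1),round(cy,1),round(w,1),round(h,1))
print("W");dot(c,(280,220,40,40),130)
print("S");dot(S,(300,187,20,16),130,5)
k=big(c,(225,175,145,95),lambda h,s,v:(s<50)&(v>185))[0]; r=quad(k); P=plane(c,r,.066,True)[:,:2]
print(r.round(1).tolist(),P.round(4).tolist(),[float(np.linalg.norm(P[i]-P[i-1]).round(4)) for i in range(len(P))])
for i in range(len(P)): print(np.degrees(np.arctan2(*(P[i]-P[i-1])[::-1])).round(1))
E
python3 d.py
```

```text
W
  dot 299.6 241.2 25.7 27.2
  dot 299.5 221.0 2.8 37.8
S
  dot 309.1 197.5 3.8 7.0
[[362.8999938964844, 190.39999389648438], [356.6000061035156, 264.8999938964844], [236.39999389648438, 265.3999938964844], [233.60000610351562, 201.89999389648438]] [[0.5795, 0.0509], [0.5591, -0.0268], [0.4367, 0.0047], [0.4541, 0.0709]] [0.1269, 0.0803, 0.1263, 0.0684]
-9.1
-104.7
165.6
75.3
```

Run:
```python
from m import *
c=np.load("w3.npy",allow_pickle=True).item()
p=plane(c,[299.6,241.2],.096,True)[0]; print("boss at z .096",p.round(4)); print("tri W+S",tri([(c,[299.6,241.2],True),(S,[309.5,196],False)]))
import go; go.go(p[0],p[1],.40,-14.6)
```

```text
boss at z .096 [0.5081 0.0271 0.096 ]
tri W+S (array([0.50825941, 0.02863637, 0.09975569]), [3.223979999524653e-05, 3.223979999522866e-05])
t 13.9 pos [0.5022 0.0695 0.4007] shift/40mm [-0.989  0.407  0.017] turn [-0.     0.     0.003] q6 0.3 F [0.3 0.1 0.6] open 0.0856 grip 0.0
```

>>> apply_moves:
  deltas:
    - [1,-0.3,0.1,0,0,0,0]
    - [1,-0.5,0.2,0,0,0,0]
    - [1,-0.19,0.1,0,0,0,0]
    - [1,0,0,0,0,0,0]
    - [1,0,0,0,0,0,0]

```text
time: 14.4
tool_pos: [0.5078, 0.0274, 0.4007]
ee_rot: [-2.483, -1.925, -0.0]
wrist_force: [0.9, 0.6, -0.0]
opening: 0.0855
grasp_force: 0.0
```

Run:
```python
from m import *
c0=np.load("w3.npy",allow_pickle=True).item(); c=capture("wrist"); M,t=cam(c)
x=M@np.array([.5081,.0271,.096])+t; th=np.arctan2(np.hypot(x[0],x[1]),x[2]); u=np.array([c["cx"],c["cy"]])+c["fx"]*th*x[:2]/np.hypot(x[0],x[1]); print("predicted",u.round(1))
a,b=int(u[0])-22,int(u[1])-22
for k in big(c,(a,b,44,44),lambda h,s,v:(v<130),4):
    (cx,cy),(w,h),_=cv2.minAreaRect(k.astype(np.float32)); print(round(cx,1),round(cy,1),round(w,1),round(h,1))
    if min(w,h)>15: print(tri([(c0,[299.6,241.2],True),(c,[cx,cy],True)]), plane(c,[cx,cy],.096,True).round(4))
import go; go.go(.5081,.0271,.243,-14.6)
r=quad(big(c,(160,120,260,180),lambda h,s,v:(s<50)&(v>185))[0]); P=plane(c,r,.066,True)[:,:2]
print(r.round(1).tolist(),P.round(4).tolist())
for i in range(len(P)): print(np.degrees(np.arctan2(*(P[i]-P[i-1])[::-1])).round(1))
```

```text
predicted [281.9 199.9]
282.0 199.0 29.6 29.0
(array([0.50849656, 0.02906569, 0.10083446]), [0.0001898545939695551, 0.00018985459396961293]) [[0.5084 0.0279 0.096 ]]
280.5 184.1 15.0 43.8
300.8 219.6 1.5 3.2
302.0 194.4 2.5 0.8
t 14.55 pos [0.5078 0.028  0.4007] shift/40mm [-0.019  0.013  3.942] turn [-0.    -0.     0.004] q6 0.21 F [-0.4  0.   0.3] open 0.0857 grip 0.0
[[348.3999938964844, 176.60000610351562], [343.6000061035156, 231.10000610351562], [218.39999389648438, 229.10000610351562], [217.39999389648438, 195.89999389648438]] [[0.574, 0.0263], [0.5584, -0.0272], [0.4368, 0.0062], [0.4462, 0.0393]]
-5.8
-106.3
164.7
74.1
```

The second wrist view puts the boss's dark dot at (282,199), as predicted. The heights come out at 0.096–0.101 m, consistent with a box lying flat. I descend onto the boss.

>>> apply_moves:
  deltas:
    - [1,-0.01,0.01,0.6,0,0,0]
    - [1,0,0,0.8,0,0,0]
    - [1,0,0,0.8,0,0,0]
    - [1,0,0,0.8,0,0,0]
    - [1,0,0,0.6,0,0,0]
    - [1,0,0,0.3,0,0,0]
    - [1,0,0,0,0,0,0]

```text
time: 15.25
tool_pos: [0.5079, 0.0273, 0.2437]
ee_rot: [-2.48, -1.925, 0.003]
wrist_force: [-0.6, 1.0, -0.2]
opening: 0.0857
grasp_force: 0.0
```

>>> apply_moves:
  deltas:
    - [0.6,0,0,0,0,0,0]
    - [0,0,0,0,0,0,0]
    - [0,0,0,0,0,0,0]
    - [0,0,0,0,0,0,0]
    - [0,0,0,0,0,0,0]
    - [0,0,0,0,0,0,0]
    - [0,0,0,0,0,0,0]
    - [0,0,0,0,0,0,0]

```text
time: 16.05
tool_pos: [0.5083, 0.0271, 0.2457]
ee_rot: [2.482, 1.926, 0.001]
wrist_force: [-2.9, 1.1, 9.0]
opening: 0.0349
grasp_force: 61.9
```

```bash
python3 go.py .5081 .0271 .243 -14.6
```

```text
t 16.05 pos [0.5083 0.0271 0.2457] shift/40mm [-0.    -0.004  0.068] turn [ 0.001 -0.     0.004] q6 0.21 F [-2.9  1.1  9. ] open 0.0349 grip 61.9
```

>>> apply_moves:
  deltas:
    - [0,0,0,-0.15,0,0,0]
    - [0,0,0,-0.4,0,0,0]
    - [0,0,0,-0.7,0,0,0]
    - [0,0,0,-0.8,0,0,0]
    - [0,0,0,-0.8,0,0,0]
    - [0,0,0,-0.6,0,0,0]
    - [0,0,0,-0.2,0,0,0]
    - [0,0,0,0,0,0,0]

```text
time: 16.85
tool_pos: [0.5079, 0.027, 0.3909]
ee_rot: [2.482, 1.926, 0.001]
wrist_force: [0.1, -0.0, -8.8]
opening: 0.035
grasp_force: 62.3
```

```bash
cat > e.py <<'E'
from m import *
a=np.radians(21.8); X=np.array([np.cos(a),np.sin(a)]); Y=np.array([-X[1],X[0]]); o=np.array([.4925,-.303]); F=np.c_[X,Y]
f=lambda uv,z:((plane(T,np.array(uv),z)[:,:2]-o)@F*1000).round(1).tolist()
print("rim -y side",f([[418,183.6],[439.6,232]],.026)); print("rim +y side",f([[378,200],[389,232]],.026)); print("rim far end",f([[378,200],[417.2,183.6]],.026))
k=big(T,(370,172,80,95),lambda h,s,v:(s<95)&(v>110))[0]
print("floor quad @.012",f(quad(k),.012),"@.026",f(quad(k),.026))
import go; go.go(.4925,-.303,.40,21.8)
c=capture("wrist"); np.save("w5.npy",c,allow_pickle=True); cv2.imwrite("pics/w5.png",c["pixels"][:,:,::-1])
E
python3 e.py
```

```text
rim -y side [[69.6, -50.4], [-50.1, -49.5]]
rim +y side [[71.2, 48.3], [-5.4, 55.2]]
rim far end [[71.2, 48.3], [70.3, -48.7]]
floor quad @.012 [[70.6, -48.8], [-72.2, -49.2], [-71.6, 44.1], [71.9, 45.2]] @.026 [[70.8, -44.4], [-69.9, -44.8], [-69.3, 47.1], [72.1, 48.2]]
t 16.95 pos [0.5077 0.027  0.3892] shift/40mm [-8.086  1.68  -0.27 ] turn [-0.003 -0.    -0.632] q6 0.21 F [-0.3 -0.2 -9.4] open 0.0351 grip 62.3
```

View pics/w5.png

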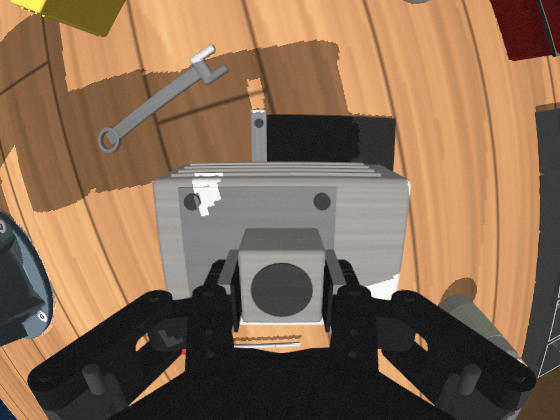

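The held box is level with its boss between the pads at (282,290); the fence and pad are left behind it. I carry it across to the cradle, whose centre (0.4925, −0.303) agrees between floor edges and rim.

>>> apply_moves:
  deltas:
    - [0,-0.3,0.06,0,0,0,0]
    - [0,-0.7,0.15,0,0,0,0]
    - [0,-0.9,0.19,0,0,0,0]
    - [0,-0.9,0.19,0,0,0,0]
    - [0,-0.9,0.19,0,0,0,0]
    - [0,-0.9,0.19,0,0,0,0]
    - [0,-0.9,0.19,0,0,0,0]
    - [0,-0.9,0.19,0,0,0,0]

```text
time: 17.8
tool_pos: [0.4962, -0.2364, 0.3896]
ee_rot: [-2.481, -1.925, 0.001]
wrist_force: [0.5, 0.5, -9.8]
opening: 0.0351
grasp_force: 62.1
```

>>> apply_moves:
  deltas:
    - [0,-0.9,0.19,0,0,0,0]
    - [0,-0.6,0.11,0,0,0,0]
    - [0,-0.18,0.03,0,0,0,-0.08]
    - [0,0,0,0,0,0,-0.13]
    - [0,0,0,0,0,0,-0.13]
    - [0,0,0,0,0,0,-0.13]
    - [0,0,0,0,0,0,-0.11]
    - [0,0,0,0,0,0,-0.05]

```text
time: 18.6
tool_pos: [0.4925, -0.3033, 0.3893]
ee_rot: [-1.757, -2.602, 0.0]
wrist_force: [0.4, 0.6, -8.6]
opening: 0.0351
grasp_force: 62.1
```

>>> apply_moves:
  deltas:
    - [0,0,0,0,0,0,0]
    - [0,0,0,0,0,0,0]

```text
time: 18.8
tool_pos: [0.4927, -0.303, 0.3899]
ee_rot: [-1.765, -2.597, 0.0]
wrist_force: [1.0, 0.0, -9.2]
opening: 0.0348
grasp_force: 62.1
```

```bash
python3 go.py .4925 -.303 .27 21.8
python3 - <<'E'
from plant import *
from h import *
c=capture("wrist")
cv2.imwrite("pics/w6.png",c["pixels"][:,:,::-1]); np.save("w6.npy",c,allow_pickle=True)
E
```

```text
t 18.8 pos [ 0.4927 -0.303   0.3899] shift/40mm [-0.    -0.003  2.997] turn [-0.001 -0.001 -0.003] q6 -1.01 F [ 1.   0.  -9.2] open 0.0348 grip 62.1
```

View pics/w6.png

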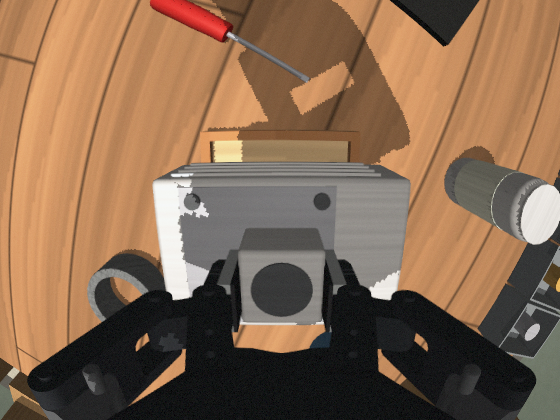

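The cradle's rim at (205–360, 131) and inner edges at (210…350, 141) peek out parallel behind the held box, confirming the alignment. I check them against the tool frame.

Run:
```python
from h import *
from plant import observe
c=np.load("w6.npy",allow_pickle=True).item(); o=observe(); M=R.from_rotvec(o["ee_rot"]).as_matrix()
for n,uv,z in(("outer rim corners",[[205,131],[360,131]],.026),("inner rim corners",[[211,141],[350,141]],.026)):
    print(n,((plane(c,uv,z,True)-o["tool_pos"])@M*1000)[:,:2].round(1).tolist())
```

```text
outer rim corners [[58.2, -79.3], [58.2, 81.3]]
inner rim corners [[47.5, -73.2], [47.4, 70.9]]
```

>>> apply_moves:
  deltas:
    - [0,-0.03,0,0.4,0,0,0]
    - [0,0,0,0.7,0,0,0]
    - [0,0,0,0.7,0,0,0]
    - [0,0,0,0.6,0,0,0]
    - [0,0,0,0.4,0,0,0]
    - [0,0,0,0.3,0,0,0]
    - [0,0,0,0.2,0,0,0]
    - [0,0,0,0,0,0,0]

```text
time: 19.65
tool_pos: [0.4933, -0.3038, 0.258]
ee_rot: [-1.763, -2.599, -0.0]
wrist_force: [-0.3, -0.4, -8.4]
opening: 0.0347
grasp_force: 62.0
```

>>> apply_moves:
  deltas:
    - [0,0,0,0.15,0,0,0]
    - [0,0,0,0.1,0,0,0]
    - [0,0,0,0,0,0,0]

```text
time: 19.95
tool_pos: [0.4933, -0.3038, 0.2485]
ee_rot: [-1.763, -2.6, 0.0]
wrist_force: [0.9, -0.0, -9.2]
opening: 0.0348
grasp_force: 62.0
```

Still hanging free at 0.2485; the floor should come at about 0.244.

>>> apply_moves:
  deltas:
    - [0,0,0,0.06,0,0,0]
    - [0,0,0,0.04,0,0,0]
    - [0,0,0,0,0,0,0]

```text
time: 20.25
tool_pos: [0.4934, -0.3038, 0.2446]
ee_rot: [-1.763, -2.6, -0.0]
wrist_force: [0.0, 0.2, -9.3]
opening: 0.0351
grasp_force: 62.1
```

>>> apply_moves:
  deltas:
    - [0,0,0,0.03,0,0,0]
    - [0,0,0,0,0,0,0]

```text
time: 20.45
tool_pos: [0.4935, -0.3039, 0.2438]
ee_rot: [1.763, 2.6, -0.0]
wrist_force: [-0.4, 1.3, -5.7]
opening: 0.0349
grasp_force: 62.5
```

Touching down. A last 0.8 mm, then release and retreat.

>>> apply_moves:
  deltas:
    - [0,0,0,0.02,0,0,0]
    - [0,0,0,0,0,0,0]
    - [0.5,0,0,0,0,0,0]
    - [0.7,0,0,0,0,0,0]
    - [1,0,0,0,0,0,0]
    - [1,0,0,0,0,0,0]
    - [1,0,0,0,0,0,0]

```text
time: 21.15
tool_pos: [0.4935, -0.3039, 0.2427]
ee_rot: [1.763, 2.6, 0.0]
wrist_force: [0.1, 0.8, -0.6]
opening: 0.0852
grasp_force: 0.0
```

>>> apply_moves:
  deltas:
    - [1,0,0,-0.2,0,0,0]
    - [1,0,0,-0.5,0,0,0]
    - [1,0,0,-0.8,0,0,0]
    - [1,0,0,-0.9,0,0,0]
    - [1,0,0,-0.9,0,0,0]
    - [1,0.7,0,-0.5,0,0,0]
    - [1,0.7,0,0,0,0,0]
    - [1,0,0,0,0,0,0]

```text
time: 21.95
tool_pos: [0.4719, -0.2497, 0.396]
ee_rot: [1.761, 2.601, 0.001]
wrist_force: [0.5, -0.1, -0.6]
opening: 0.0855
grasp_force: 0.0
```

```bash
sed -i 's/150:250,200:330/170:270,350:480/; s/170:270,240:360/120:220,150:270/' b.py; python3 b.py pics/v7.png
```

```text
(no output)
```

View pics/v7.png

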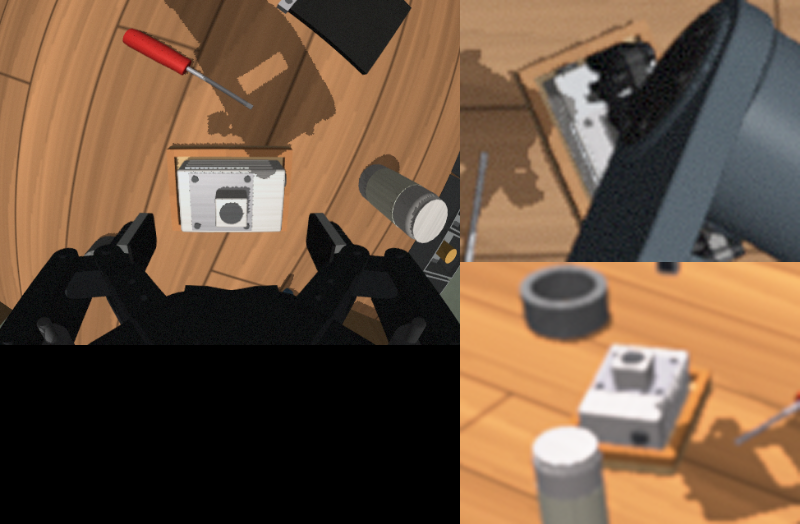

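The box lies flat inside the cradle, boss up: wrist (178–285, 158–232), scene crop (580–690, 345–450). The walls show around it, the can and screwdriver haven't moved, and the gripper is clear.

```bash
python3 -c "
from plant import *
print(observe()['time'],close_job())"
```

```text
the job is handed in; nothing more can be done
22.1 None
```

The gearbox was stood against the fence, tipped over it onto its back on the pad, then lifted by the boss and set flat in the cradle, boss up, with the bystanders left where they were; I handed the job in at 22.1 s.

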